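Close a stamp glue-up jig: plate over the rod and under the latch

ROBOT

A 6-joint arm with a two-finger parallel gripper is mounted at the origin on the work surface. World frame = base frame: x ahead of the robot, y to its left, z up, the work surface at z = 0. Lengths are in m, angles in degrees, forces in N, time in s.
With the tool pointing down it reaches from about 0.375 to 0.9 m from the base axis. Payload 3.1 kg.
Tool frame: the origin (TCP) lies on the centre line of the jaws, within the pads' length; the fingertips stand 25 mm ahead of it and the grasp point (between the pads) lies 6 mm ahead of it; z points along the fingers, y is the line along which they close (so a half turn about z gives the same grasp; the last joint's range is limited). The gripper opens to 87 mm and grips with 3 to 60 N. Pads are 19 mm wide; open, the fingers measure 117 mm over their backs; the gripper's body (75 mm by 190 mm) begins 51 mm behind the grasp point.
Start: joints at [64.143, 30.224, 82.088, -0, 67.689, -10.227], TCP at [0.168, 0.602, 0.248] pointing down, gripper open.
Joint ranges: [-176.69, 176.69], [-43.24, 126.21], [12.49, 139.97], [-82, 262], [0, 151.66], [-163.58, 163.58]. Speed limits (degrees/s): [159.86, 159.86, 180, 180, 180, 180].

INTERFACE

Orientations are given as a 3x3 rotation matrix whose columns are the frame's x, y, z axes.
In Python, from rig import * gives the robot as it stands.
- The arm moves only by the tool step_arm, never from a script. Its argument "steps" is a list of rows, each a list of 7 numbers: the shift along the tool's x, y, z normalised to -1 to 1, where 1 is 0.3 m, then the turn, a rotation vector about the tool's x, y, z normalised to -1 to 1, where 1 is 45 degrees, then the gripper's target within -1 to 1 (shut at 1, half-way at 0, fully open at -1). A call has 1 to 8 rows; each row is the pose to reach, as a shift and turn from the pose commanded when the call began, along the tool's axes at that moment; what a row does not reach only later rows make up. A row lasts 1/12 s, in which the tool goes at most 41.7 mm and 7.16 degrees, less where a joint would pass 70% of its speed; a pose out of reach is approached as far as the arm can. A call with a number of a shift or a turn outside -1 to 1 is refused whole. A call with a gripper value outside its range is refused whole. The fingers move at their own pace and stop on an object; the grip force is fixed at half the most. Time passes only in rows, so rows that repeat a pose let the fingers close. It gives the time, the measured TCP pose, the force, the opening and the grip force at its end, in the units of the state.
- read_state(): the state, without advancing time (a new reading comes with each control period).
- capture(name): name is "scene" or "top" or "wrist"; returns a dict with "image" (480x640x3 uint8, red, green, blue), "vertical_fov" (degrees; the focal length in pixels is half the picture's height over the tangent of half this angle, whatever the lens; pixels are square), "cx", "cy" (the principal point, pixels), "world_from_camera" (4x4, takes a point from camera to world coordinates); the wrist camera has in their place "T_tool_cam" (4x4, takes a point from camera to tool coordinates, whose origin is the TCP and whose axes are the flange's). Camera axes: x right, y down, z forward; pixel columns grow to the right and rows downward; lengths in m; the calibration is good to about 2 mm. The wrist camera is an equidistant fisheye: a pixel r from the principal point sees the ray r / f radians off the axis. A picture is of the moment at which its call begins: read the wrist's pose just before it. There is no depth.
- hand_in(): hands the job in; it is judged then, once.
The state is a dict: "time_s": time; "joint_positions": joint angles; "qvel": joint speeds; "tau": joint torques, N m; "position": TCP position; "tcp_rot": TCP orientation; "force": force on the tool from outside, world axes, zero at the start; "moment": the same for the moment, N m; "opening": opening from 0.0 (shut) to 1.0 (fully open); "grasp_force": force on a finger pad.
Only numpy, scipy, OpenCV 4.12 (cv2) and the standard library are available. Lean on these libraries where they do the work, as an engineer would, in place of code of your own. Each camera call takes 0.05 s, during which the arm holds its last target. There are 200 camera calls.

TASK

Close the glue-up jig over the stamp: take the loose pressure plate by its wooden handle, thread its hole over the jig's tall rod, and lower it square, without letting it drop, then press it down past the spring latch until it lies flat on the stamp, in line with the jig, and the latch has snapped back over its end. The rod is clamped somewhere along a cross slot, so find where it stands by touch or by eye. Let go and leave the other things on the bench where they are.

Things in the scene. Friction and masses are not known exactly. Their poses are not given: they have to be found in the camera images.
- jig: Glue-up jig fixed to the bench: dark steel base 270 (x) x 120 x 15 mm. Origin: centre of its underside, z up. In its middle a stamp (wood mount, grey-blue top, 100 x 60 mm), held fast, top 39 mm above the origin. At -x a vertical steel rod, at +x the spring latch. Home: plate origin 39 mm above the jig's and at its x = 0, plate x along jig x, shifted in y as the rod is
- slot_mid (a point): Middle of the cross slot (along the jig's y), 15 mm above the jig's origin, at jig x = -85 mm. The rigid rod, 16 mm diameter, 1.5 mm chamfer at the tip, is clamped in the slot anywhere from jig y = -10 to +10 mm; where is NOT reported. Its tip is 170 mm above the jig's origin; round its foot a collar 32 mm across, 12 mm high
- latch_nose (a point): Inner lower edge of the latch's nose, mid-width; it moves with the latch. Closed: 91 mm along the jig's x and 55.5 mm above the jig's origin
- latch (a joint): Spring latch: upright steel plate 54 mm wide, about 80 mm high, hinged 15 mm up at jig x = 100 mm, thumb tab on top. 0 = closed (sprung), up to 0.6 rad as the top swings outward (jig +x). Its nose, sloped above, flat below, overhangs the plate's end by about 4 mm. The plate pushed straight down (5 to 15 N) cams it open by some 0.1 rad; it snaps back over the plate
- plate: Loose pressure plate, 0.3 to 0.65 kg, flat on the bench: aluminium, 200 x 70 x 14 mm, with a wooden bar handle on top, 70 (x) x 26 (y) x 45 mm high. Origin: on the plate's underside below the handle's centre, z up; the plate reaches from x = -105 to +95 mm, y = -35 to +35 mm. The -x end has the hole; the +x end goes under the latch
- hole (a point): Centre of the plate's through hole at its underside, 17.6 mm in diameter, 85 mm from the plate's origin along -x
- handle (a point): Point inside the handle where to grip it, 41 mm above the plate's underside (27 mm above its upper face, 18 mm below the handle's top), grip across the 26 mm width (plate's y)
- tape_roll: Bystander, to be left alone: cardboard tape roll, 72 mm across, 24 mm high, lying flat
- sharpener: Bystander, to be left alone: black box-shaped sharpener, 75 x 50 x 35 mm
- ink_pad: Bystander, to be left alone: clear plastic ink-pad box, 90 x 65 x 20 mm
- glue_jar: Bystander, to be left alone: white jar with a lid, 60 mm across, 75 mm high
- wood_stick: Bystander, to be left alone: pale wood stick, 30 x 130 x 18 mm
- stapler: Bystander, to be left alone: green stapler, 130 x 34 x 45 mm
- lino_offcut: Bystander, to be left alone: grey-blue lino offcut, 100 x 60 x 8 mm
Things that resemble listed ones, but are neither listed nor needed, are in the scene too. There is more than one size of the plate; the job needs the largest.

How it is judged:
By the outcome, as a careful person would: the job done as asked, in the order asked, and still so for the second after the job is handed in, with the robot touching nothing.
It also fails if it takes over 67 s, if anything falls off the work surface, if the arm or the gripper's body presses on something with over 40 N, if the wrist force passes 120 N, or if a joint passes its speed limit or range.

## Working session

There is one attempt and no reset: what is moved stays moved. The work goes in short steps, Python scripts to look and compute and a tool call to move; the robot and the scene stay as the last step left them, time stands still between calls to the robot, and variables do not carry over. Pictures are saved under pics/ and viewed, at most 13 in all, crops included, and the job is handed in when it is done.

Besides the shell and the picture viewer there is one more tool, called after "Request:" by a JSON object that holds its "op" and its "data", one argument or row to a line. step_arm: Moves the arm, as the interface text tells. Scaled input: -1 to 1 covers 0.3 m each way for a shift and 45 degrees each way for a turn. Its arguments: {"type":"object","properties":{"steps":{"type":"array"}},"required":["steps"]}

```bash
ls; mkdir -p pics; python3 - <<'E'
from rig import *
import cv2,numpy as np,json
s=read_state();print({k:np.round(v,3).tolist() for k,v in s.items()})
for n in("top","scene"):
    c=capture(n);cv2.imwrite(f"pics/{n}0.png",c["image"][:,:,::-1]);print(n,c["vertical_fov"],c["cx"],c["cy"],np.round(c["world_from_camera"],4).tolist())
E
```

```text
pics
{'time_s': 0.0, 'joint_positions': [64.142, 30.277, 82.158, -0.0, 67.689, -10.227], 'qvel': [-0.01, 0.021, -0.023, -0.009, 0.039, 0.068], 'tau': [-0.001, -44.005, -17.659, 0.063, 0.058, -0.0], 'position': [0.168, 0.601, 0.247], 'tcp_rot': [[-0.963, 0.269, -0.001], [0.269, 0.963, -0.002], [0.0, -0.002, -1.0]], 'force': [-0.148, -0.414, 0.229], 'moment': [0.004, 0.015, 0.021], 'grasp_force': 0.0, 'opening': 0.998}
top 56.14713098777403 315.20826226075883 233.27313779578887 [[0.007, -0.9859, 0.1672, 0.3291], [-0.9999, -0.0051, 0.0119, -0.0108], [-0.0109, -0.1673, -0.9858, 1.2601], [0.0, 0.0, 0.0, 1.0]]
scene 50.281657580635624 313.4584302958006 241.08284219392016 [[0.6112, 0.4957, -0.617, 1.3049], [0.7912, -0.3626, 0.4925, -0.6086], [0.0205, -0.7892, -0.6138, 0.8377], [0.0, 0.0, 0.0, 1.0]]
```

View pics/top0.png

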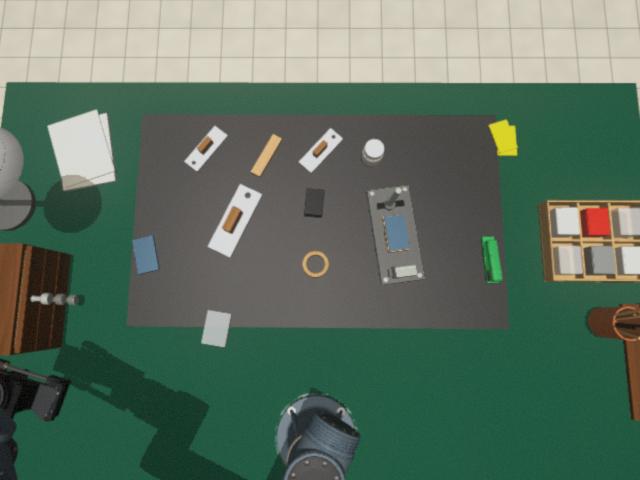

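View pics/scene0.png

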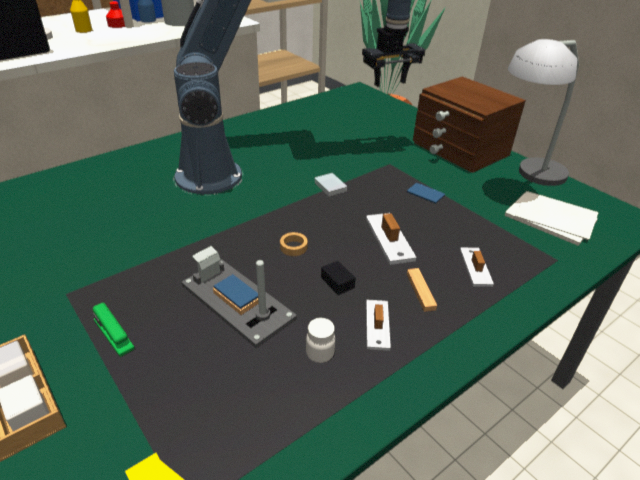

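The top view shows three candidates for the plate, at (235,220), (206,148) and (320,150). The one at (235,220) is clearly the largest. The jig is at (396,234), with its rod near (390,200) and its latch near (404,271). Next I'll make one close crop of both.

```bash
cat >h.py <<'E'
from rig import *
import cv2,numpy as np
def pix2w(c,u,v,z):
    f=240/np.tan(np.radians(c["vertical_fov"]/2));T=np.array(c["world_from_camera"])
    d=T[:3,:3]@[(u-c["cx"])/f,(v-c["cy"])/f,1];o=T[:3,3];return o+d*(z-o[2])/d[2]
def w2pix(c,p):
    f=240/np.tan(np.radians(c["vertical_fov"]/2));T=np.linalg.inv(np.array(c["world_from_camera"]))
    q=T[:3,:3]@p+T[:3,3];return np.array([f*q[0]/q[2]+c["cx"],f*q[1]/q[2]+c["cy"]])
def fish(c,p,s):  # world->wrist pixel
    T=np.array(c["T_tool_cam"]);f=240/np.tan(np.radians(c["vertical_fov"]/2))
    t=np.array(s["tcp_rot"]).T@(np.array(p)-s["position"]);q=T[:3,:3].T@(t-T[:3,3])
    r=np.hypot(q[0],q[1]);th=np.arctan2(r,q[2]);return np.array([c["cx"]+f*th*q[0]/r,c["cy"]+f*th*q[1]/r])
def fishw(c,u,v,z,s):
    T=np.array(c["T_tool_cam"]);f=240/np.tan(np.radians(c["vertical_fov"]/2))
    a=np.array([u-c["cx"],v-c["cy"]]);r=np.hypot(*a);th=r/f
    d=np.r_[np.sin(th)*a/r,np.cos(th)];R=np.array(s["tcp_rot"])
    o=R@T[:3,3]+s["position"];d=R@T[:3,:3]@d;return o+d*(z-o[2])/d[2]
E
python3 - <<'E'
from h import *
c=capture("top");im=c["image"][:,:,::-1]
a=cv2.resize(im[180:260,200:270],None,fx=5.5,fy=5.5,interpolation=cv2.INTER_CUBIC)
b=cv2.resize(im[180:290,360:430],None,fx=5.4,fy=5.4,interpolation=cv2.INTER_CUBIC)
o=np.zeros((600,790,3),np.uint8);o[:a.shape[0],:a.shape[1]]=a;o[:b.shape[0],400:400+b.shape[1]]=b
cv2.imwrite("pics/crop1.png",o)
# plate: bright mask
g=im.min(2);m=np.zeros_like(g);m[180:260,200:270]=(g[180:260,200:270]>120)*255
cs,_=cv2.findContours(m,0,2);k=max(cs,key=cv2.contourArea);k=cv2.convexHull(k)
w=np.array([pix2w(c,*p[0],.014)[:2] for p in k],np.float32);print(cv2.minAreaRect(w))
E
```

```text
((0.5785744190216064, 0.23300449550151825), (0.07475864142179489, 0.20476271212100983), 64.8959732055664)
```

View pics/crop1.png

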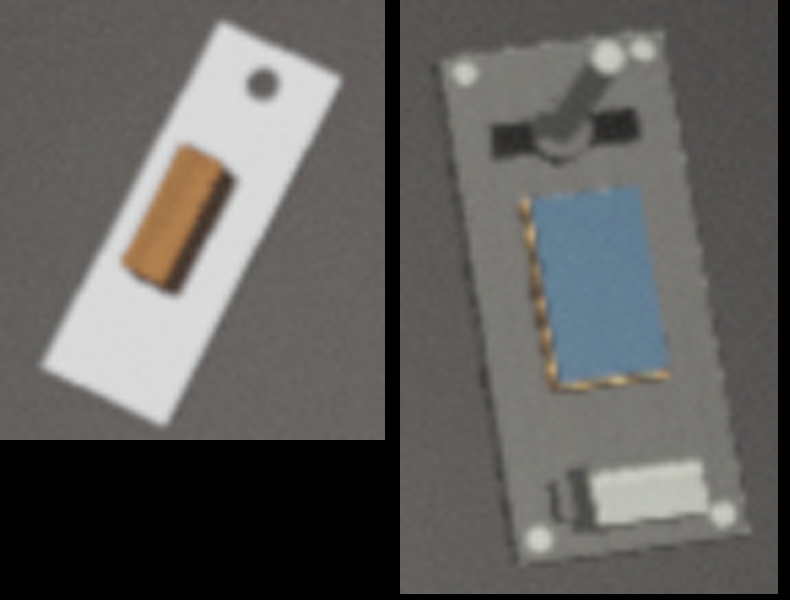

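The crop confirms the largest plate, with its hole at crop (263,84), its handle at (178,217), and the hole end pointing away from the robot. The jig's rod tip is at crop (608,57), the foot collar at about (562,140), and the latch at the near end.

```bash
python3 - <<'E'
from h import *
from scipy.optimize import least_squares
c=capture("top")
P=lambda u,v,ox,oy,s:((u+.5)/s-.5+ox,(v+.5)/s-.5+oy)
J=[P(u-400,v,360,180,5.4) for u,v in[(443,60),(662,33),(748,530),(520,562),(528,198),(639,186),(668,373),(557,382),(608,57)]]
# jig x is image-down; y = z cross x -> image right? solved below
pts=lambda r:np.array([[-135,-60,15],[-135,60,15],[135,60,15],[135,-60,15],[-50,-30,39],[-50,30,39],[50,30,39],[50,-30,39],[-85,r,170]])/1000
def tf(x,q):
    a=x[2];R=np.array([[np.cos(a),-np.sin(a),0],[np.sin(a),np.cos(a),0],[0,0,1]]);return q@R.T+[x[0],x[1],0]
for sg in(1,):
    f=lambda x:np.ravel([w2pix(c,p) for p in tf(x,pts(x[3]*1000))]-np.array(J))
    r=least_squares(f,[.55,-.16,np.pi,0]);print("jig",r.x[:2],np.degrees(r.x[2]),"rod y",r.x[3],"res",np.round(r.fun.reshape(-1,2),1).tolist())
    print("rod",tf(r.x,pts(r.x[3]*1000))[-1])
K=[P(u,v,200,180,5.5) for u,v in[(222,21),(342,78),(165,427),(41,367),(263,84)]]
q=np.array([[-105,-35,14],[-105,35,14],[95,35,14],[95,-35,14],[-85,0,14]])/1000
f=lambda x:np.ravel([w2pix(c,p) for p in tf(x,q)]-np.array(K))
r=least_squares(f,[.57,.23,np.pi]);print("plate",r.x[:2],np.degrees(r.x[2]),np.round(r.fun.reshape(-1,2),1).tolist())
s=read_state();print(s["position"])
E
```

```text
jig [ 0.54056212 -0.21932745] 187.73616207422145 rod y -0.004414009741643156 res [[-0.8, -0.7], [0.3, -1.1], [0.3, 1.0], [-0.7, 0.7], [-0.4, -0.4], [0.5, -0.9], [1.0, -0.0], [-0.2, 1.1], [-0.0, -0.0]]
rod [ 0.62419431 -0.20351163  0.17      ]
plate [0.5734969  0.23435906] 154.90843320452552 [[-0.1, 0.4], [-0.2, 0.1], [-0.1, -0.4], [0.3, -0.1], [0.1, 0.1]]
[0.1681754  0.6015126  0.24693495]
```

Request:
{"op": "step_arm", "data": {
  "steps": [
    [-0.06,-0.03,0.01,0,0,0.03,-1],
    [-0.17,-0.085,0.03,0,0,0.08,-1],
    [-0.29,-0.145,0.05,0,0,0.15,-1],
    [-0.41,-0.205,0.07,0,0,0.211,-1],
    [-0.53,-0.265,0.08,0,0,0.211,-1],
    [-0.65,-0.325,0.09,0,0,0.211,-1],
    [-0.76,-0.38,0.1,0,0,0.211,-1],
    [-0.815,-0.4075,0.1,0,0,0.211,-1]
  ]
}}

```text
time_s: 0.87
position: [0.3736, 0.4153, 0.2169]
tcp_rot: [[-0.904, 0.427, 0.0], [0.427, 0.904, -0.002], [-0.001, -0.001, -1.0]]
force: [0.4, 0.5, -0.6]
opening: 1.0
grasp_force: 0.0
```

```bash
cat >>h.py <<'E'
def plan(p,yaw):
    "shift (unit) in tool axes and turn to TCP at p with tool down, tool x at yaw"
    s=read_state();R=np.array(s["tcp_rot"]);a=np.radians(yaw)
    G=np.array([[np.cos(a),np.sin(a),0],[np.sin(a),-np.cos(a),0],[0,0,-1.]])
    print("pos",np.round(s["position"],4),"t",round(s["time_s"],2),"F",np.round(s["force"],1),"M",np.round(s["moment"],2),"open",round(s["opening"],3),"g",round(s["grasp_force"],1))
    print("plan",np.round(R.T@(np.array(p)-s["position"])/.3,4),np.round(np.degrees(cv2.Rodrigues(R.T@G)[0].ravel())/45,4))
E
python3 -c "
from h import *
plan([.5735,.2344,.18],154.9);c=capture('wrist');print(np.round(c['T_tool_cam'],3).tolist(),c['cx'],c['cy'],c['vertical_fov'])"
```

```text
pos [0.3736 0.4153 0.2169] t 0.87 F [ 0.4  0.5 -0.6] M [-0.02 -0.05 -0.05] open 1.0 g 0.0
plan [-0.8599 -0.2604  0.1242] [-0.0017  0.0012 -0.0042]
[[-0.001, -0.962, -0.272, 0.073], [1.0, -0.001, -0.0, -0.001], [0.0, -0.272, 0.962, -0.137], [0.0, 0.0, 0.0, 1.0]] 318.2494718134309 246.0732486501207 65.70646984690485
```

Request:
{"op": "step_arm", "data": {
  "steps": [
    [-0.06,-0.02,0.01,0,0,0,-1],
    [-0.17,-0.05,0.03,0,0,0,-1],
    [-0.3,-0.09,0.05,0,0,0,-1],
    [-0.43,-0.13,0.07,0,0,0,-1],
    [-0.56,-0.17,0.09,0,0,0,-1],
    [-0.69,-0.21,0.11,0,0,0,-1],
    [-0.81,-0.245,0.124,0,0,0,-1],
    [-0.86,-0.26,0.124,0,0,0,-1]
  ]
}}

```text
time_s: 1.58
position: [0.5749, 0.2349, 0.1794]
tcp_rot: [[-0.904, 0.428, 0.002], [0.428, 0.904, -0.001], [-0.002, -0.0, -1.0]]
force: [0.8, 0.6, 0.8]
opening: 0.997
grasp_force: 0.0
```

```bash
python3 - <<'E'
from h import *
plan([.5735,.2344,.047],154.9)
s=read_state();c=capture("wrist");im=c["image"][:,:,::-1].copy()
a=np.radians(154.9);R=np.array([[np.cos(a),-np.sin(a),0],[np.sin(a),np.cos(a),0],[0,0,1]])
for p in [[-35,-13,59],[-35,13,59],[35,13,59],[35,-13,59],[-85,0,14],[-105,-35,14],[-105,35,14]]:
    u=fish(c,R@np.array(p)/1000+[.5735,.2344,0],s);print(p,np.round(u,1));cv2.circle(im,tuple(int(round(x)) for x in u),3,(0,0,255),1)
cv2.imwrite("pics/w1.png",im)
E
```

```text
pos [0.5749 0.2349 0.1794] t 1.58 F [0.8 0.6 0.8] M [-0.01  0.   -0.01] open 0.997 g 0.0
plan [ 0.0045 -0.0033  0.4414] [-0.0002  0.0025 -0.0048]
[-35, -13, 59] [335.6 289.7]
[-35, 13, 59] [300.9 289.8]
[35, 13, 59] [299.2 196.5]
[35, -13, 59] [336.5 196.3]
[-85, 0, 14] [318.5 321.3]
[-105, -35, 14] [356.  339.7]
[-105, 35, 14] [281.2 339.9]
```

View pics/w1.png

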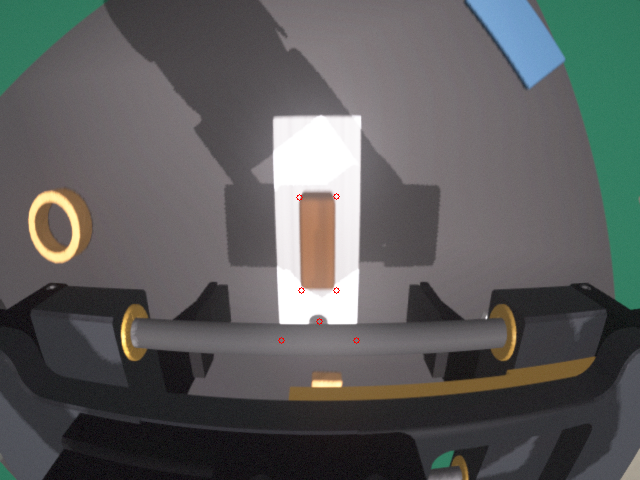

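The wrist view shows the handle at (318,240), matching the predicted corners to about 1 px, so the grasp pose is good. Descending.

Request:
{"op": "step_arm", "data": {
  "steps": [
    [0.002,-0.001,0.04,0,0,0,-1],
    [0.004,-0.003,0.12,0,0,0,-1],
    [0.004,-0.003,0.2,0,0,0,-1],
    [0.004,-0.003,0.28,0,0,0,-1],
    [0.004,-0.003,0.35,0,0,0,-1],
    [0.004,-0.003,0.4,0,0,0,-1],
    [0.004,-0.003,0.43,0,0,0,-1],
    [0.004,-0.003,0.441,0,0,0,-1]
  ]
}}

```text
time_s: 2.3
position: [0.5682, 0.2385, 0.0466]
tcp_rot: [[-0.906, 0.424, -0.003], [0.424, 0.906, -0.0], [0.003, -0.002, -1.0]]
force: [0.2, -0.3, -0.5]
opening: 1.001
grasp_force: 0.0
```

Request:
{"op": "step_arm", "data": {
  "steps": [
    [0,0,0,0,0,0,-1],
    [0,0,0,0,0,0,1],
    [0,0,0,0,0,0,1],
    [0,0,0,0,0,0,1],
    [0,0,0,0,0,0,1],
    [0,0,0,0,0,0,1],
    [0,0,0,0,0,0,1],
    [0,0,0,0,0,0,1]
  ]
}}

```text
time_s: 2.97
position: [0.57, 0.2378, 0.0483]
tcp_rot: [[-0.905, 0.425, 0.0], [0.425, 0.905, 0.0], [-0.0, 0.0, -1.0]]
force: [-0.0, -1.2, 0.3]
opening: 0.555
grasp_force: 0.0
```

```bash
python3 -c "
from h import *
plan([.5735,.2344,.047],154.9)"
```

```text
pos [0.57   0.2378 0.0483] t 2.97 F [-0.  -1.2  0.3] M [-0.03 -0.    0.01] open 0.555 g 0.0
plan [-0.0154 -0.0051  0.0042] [ 0.0002  0.0003 -0.0007]
```

Request:
{"op": "step_arm", "data": {
  "steps": [
    [-0.0155,-0.005,0.004,0,0,0,0],
    [-0.0155,-0.005,0.004,0,0,0,0],
    [-0.0155,-0.005,0.004,0,0,0,0.3],
    [-0.0155,-0.005,0.004,0,0,0,1],
    [-0.0155,-0.005,0.004,0,0,0,1],
    [-0.0155,-0.005,0.004,0,0,0,1],
    [-0.0155,-0.005,0.004,0,0,0,1],
    [-0.0155,-0.005,0.004,0,0,0,1]
  ]
}}

```text
time_s: 3.63
position: [0.5735, 0.2346, 0.0468]
tcp_rot: [[-0.905, 0.424, 0.0], [0.424, 0.905, 0.0], [-0.0, 0.0, -1.0]]
force: [0.8, 1.0, -0.8]
opening: 0.298
grasp_force: 30.0
```

Request:
{"op": "step_arm", "data": {
  "steps": [
    [0,0,0,0,0,0,1],
    [0,0,0,0,0,0,1],
    [0,0,0,0,0,0,1],
    [0,0,0,0,0,0,1]
  ]
}}

```text
time_s: 3.97
position: [0.5735, 0.2346, 0.0468]
tcp_rot: [[-0.905, 0.425, 0.0], [0.425, 0.905, 0.0], [-0.0, 0.0, -1.0]]
force: [0.4, 0.8, -1.4]
opening: 0.301
grasp_force: 30.0
```

```bash
python3 -c "
from h import *
plan([.5735,.2344,.26],154.9)"
```

```text
pos [0.5735 0.2346 0.0468] t 3.97 F [ 0.4  0.8 -1.4] M [ 0.19 -0.05  0.09] open 0.301 g 30.0
plan [-4.000e-04 -5.000e-04 -7.107e-01] [ 0.0004  0.0001 -0.0006]
```

Request:
{"op": "step_arm", "data": {
  "steps": [
    [0,0,-0.03,0,0,0,1],
    [0,0,-0.09,0,0,0,1],
    [0,0,-0.18,0,0,0,1],
    [0,0,-0.29,0,0,0,1],
    [0,0,-0.41,0,0,0,1],
    [0,0,-0.53,0,0,0,1],
    [0,0,-0.64,0,0,0,1],
    [0,0,-0.71,0,0,0,1]
  ]
}}

```text
time_s: 4.63
position: [0.5735, 0.2343, 0.2635]
tcp_rot: [[-0.905, 0.425, 0.003], [0.425, 0.905, 0.0], [-0.002, 0.001, -1.0]]
force: [0.4, 0.5, -5.5]
opening: 0.3
grasp_force: 30.0
```

```bash
python3 -c "
from h import *
plan([.540,-.215,.26],187.7)"
```

```text
pos [0.5735 0.2343 0.2635] t 4.63 F [ 0.4  0.5 -5.5] M [ 0.01 -0.13  0.02] open 0.3 g 30.0
plan [-0.5349 -1.4034  0.011 ] [ 0.0009  0.0035 -0.7295]
```

Request:
{"op": "step_arm", "data": {
  "steps": [
    [-0.01,-0.03,0,0,0,-0.04,1],
    [-0.04,-0.11,0,0,0,-0.12,1],
    [-0.08,-0.21,0,0,0,-0.22,1],
    [-0.125,-0.33,0,0,0,-0.33,1],
    [-0.17,-0.45,0,0,0,-0.44,1],
    [-0.215,-0.565,0,0,0,-0.55,1],
    [-0.25,-0.66,0,0,0,-0.65,1],
    [-0.267,-0.7,0,0,0,-0.729,1]
  ]
}}

```text
time_s: 5.3
position: [0.5548, 0.0063, 0.2594]
tcp_rot: [[-0.991, -0.134, -0.004], [-0.134, 0.991, -0.002], [0.004, -0.002, -1.0]]
force: [0.1, 0.9, -5.0]
opening: 0.291
grasp_force: 30.0
```

```bash
python3 -c "
from h import *
plan([.540,-.215,.26],187.7)"
```

```text
pos [0.5548 0.0063 0.2594] t 5.3 F [ 0.1  0.9 -5. ] M [ 0.03 -0.03 -0.03] open 0.291 g 30.0
plan [ 1.481e-01 -7.243e-01 -3.000e-04] [-0.0021 -0.0049  0.0005]
```

Request:
{"op": "step_arm", "data": {
  "steps": [
    [0.005,-0.03,0,0,0,0,1],
    [0.02,-0.11,0,0,0,0,1],
    [0.045,-0.22,0,0,0,0,1],
    [0.07,-0.34,0,0,0,0,1],
    [0.095,-0.46,0,0,0,0,1],
    [0.12,-0.58,0,0,0,0,1],
    [0.14,-0.68,0,0,0,0,1],
    [0.148,-0.72,0,0,0,0,1]
  ]
}}

```text
time_s: 5.97
position: [0.5412, -0.2135, 0.2596]
tcp_rot: [[-0.992, -0.13, -0.0], [-0.13, 0.992, -0.002], [0.001, -0.002, -1.0]]
force: [0.4, 0.9, -5.3]
opening: 0.292
grasp_force: 30.0
```

Request:
{"op": "step_arm", "data": {
  "steps": [
    [0,0,0,0,0,0,1],
    [0,0,0,0,0,0,1],
    [0,0,0,0,0,0,1],
    [0,0,0,0,0,0,1]
  ]
}}

```text
time_s: 6.3
position: [0.5414, -0.2077, 0.2596]
tcp_rot: [[-0.991, -0.135, -0.001], [-0.135, 0.991, 0.001], [0.001, 0.002, -1.0]]
force: [0.3, 0.1, -4.9]
opening: 0.295
grasp_force: 30.0
```

```bash
python3 - <<'E'
from h import *
plan([.540,-.215,.26],187.7)
s=read_state()
o=np.zeros((600,800,3),np.uint8)
c=capture("wrist");im=c["image"][:,:,::-1]
o[:300,:400]=cv2.resize(im,(400,300))
o[:300,400:]=cv2.resize(im[230:380,220:420],(400,300),interpolation=cv2.INTER_CUBIC)
c=capture("scene");im=c["image"][:,:,::-1];u=w2pix(c,[.624,-.2035,.17]);print(u)
a,b=int(u[0]),int(u[1])
o[300:,:400]=cv2.resize(im[b-75:b+75,a-100:a+100],(400,300),interpolation=cv2.INTER_CUBIC)
c=capture("top");im=c["image"][:,:,::-1]
o[300:,400:]=cv2.resize(im[175:295,330:490],(400,300),interpolation=cv2.INTER_CUBIC)
cv2.imwrite("pics/m1.png",o)
E
```

```text
pos [ 0.5414 -0.2077  0.2596] t 6.3 F [ 0.3  0.1 -4.9] M [0.01 0.08 0.03] open 0.295 g 30.0
plan [ 0.0079 -0.0236 -0.0013] [ 0.002  -0.0012  0.0014]
[259.14900904 262.19612761]
```

View pics/m1.png

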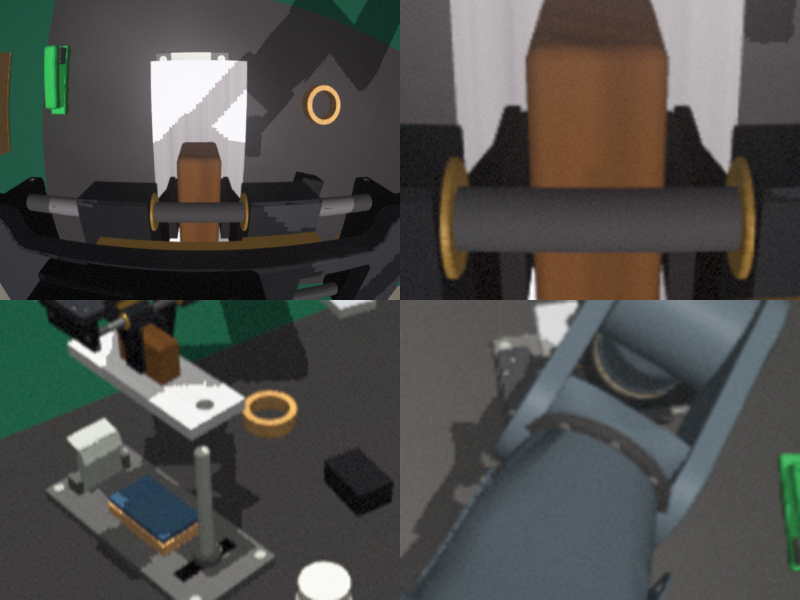

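The montage (bottom left, scene camera) shows the plate held level above the jig. The hole is visible at crop (205,405) and the rod tip at (203,452), both in the same image. I'll measure hole and rod in that view, so the calibration error cancels.

```bash
cat >meas.py <<'E'
from h import *
def scene_avg(n=6):
    cs=[capture("scene") for _ in range(n)];c=cs[0];return c,np.mean([k["image"].astype(float) for k in cs],0)
E
python3 - <<'E'
from meas import *
s=read_state();c,im=scene_avg();g=im.mean(2)
x0,y0=159,187
cv2.imwrite("pics/r1.png",cv2.resize(np.clip(im[215:315,210:310,::-1],0,255).astype(np.uint8),(600,600),interpolation=cv2.INTER_CUBIC))
np.set_printoptions(linewidth=220)
print("hole");print(g[232:248,252:274].astype(int))
print("rod");print(g[256:300:2,252:272].astype(int))
R=np.array(s["tcp_rot"]);h=s["position"]+R@[-.085,0,0.033];print("pred hole top",h,w2pix(c,h),"pos",s["position"],"z now")
print("rod pred",w2pix(c,[.6242,-.2035,.17]),w2pix(c,[.6242,-.2035,.1]))
E
```

```text
hole
[[240 240 241 242 243 243 244 244 243 242 242 241 241 242 242 242 243 243 243 243 242 239]
 [240 240 240 241 241 243 243 244 244 243 243 242 242 242 241 241 242 242 243 243 243 243]
 [242 241 240 240 241 241 242 243 243 243 243 243 243 242 242 242 242 241 242 243 243 243]
 [243 243 241 241 240 240 240 240 240 241 241 242 243 243 242 242 242 242 242 242 243 243]
 [242 243 243 242 240 235 233 222 219 218 222 229 237 242 243 243 243 243 242 242 242 242]
 [241 242 243 242 236 213 192 158 152 150 155 173 207 233 243 243 243 243 243 242 242 242]
 [242 242 242 240 219 153 119 109 110 109 110 116 142 204 241 243 244 244 243 242 244 243]
 [244 242 241 238 193 118 103 105 106 106 104 105 117 179 239 243 244 244 244 243 242 240]
 [244 244 243 240 207 135 111 106 108 109 109 113 142 207 240 243 243 244 243 241 228 211]
 [245 244 244 242 233 197 160 139 132 136 151 161 206 234 242 243 243 241 230 220 169 128]
 [244 245 245 244 243 237 222 208 204 208 218 224 239 241 241 241 239 224 175 151 117 105]
 [243 243 244 245 245 244 242 241 240 239 241 242 243 242 238 224 209 163 118 108 104 103]
 [2
[... 1685 characters left out ...]
 38  35]
 [ 64  64  64  65  65  68  79  84  86  87  87  87  80  50  37  35  34  35  36  36]
 [ 61  62  65  65  64  68  79  83  86  87  88  87  79  50  38  35  37  37  34  36]
 [ 63  61  60  62  62  66  78  82  85  86  86  87  82  65  52  42  38  39  36  35]
 [ 61  62  62  62  61  64  76  81  85  86  89  86  83  70  66  65  56  47  40  35]
 [ 61  61  61  57  53  53  70  80  82  86  87  85  83  72  66  65  66  66  64  54]
 [ 56  53  49  49  68  84  77  81  83  86  86  86  83  75  66  66  66  65  66  65]]
pred hole top [ 0.62597025 -0.19677194  0.22687053] [261.30777151 239.11083347] pos [ 0.5417594  -0.20827789  0.25988789] z now
rod pred [259.20323441 262.24791958] [260.69406682 287.74642664]
```

View pics/r1.png

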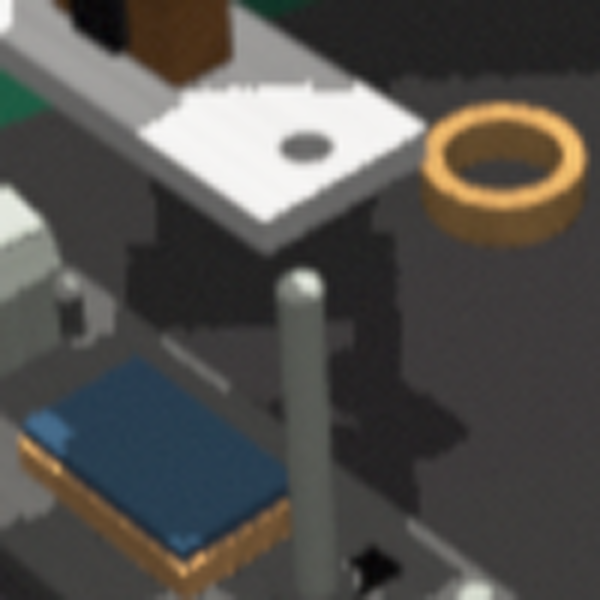

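The zoom shows the hole at scene pixel (260.6,239.1) and the rod shaft centred at u≈259.8 near its tip, around v 262. I need finer tip rows.

```bash
python3 - <<'E'
from meas import *
s=read_state();c,im=scene_avg();g=im.mean(2)
np.set_printoptions(linewidth=220)
print(g[257:268,253:267].astype(int))
# project model rings for candidate rod
def ring(x,y,z,r):
    t=np.linspace(0,2*np.pi,72);q=np.array([w2pix(c,[x+r*np.cos(a),y+r*np.sin(a),z]) for a in t]);return np.round([q[:,0].min(),q[:,0].max(),q[:,1].min(),q[:,1].max()],2)
print(ring(.6242,-.2035,.17,.0065),ring(.6242,-.2035,.1685,.008))
# hole by darkness moments
w=np.clip((240-g[234:245,253:269])/135,0,1);
yy,xx=np.mgrid[234:245,253:269];w[(yy-239)*1.2+(xx-260)>8]=0
w[w<.12]=0
print("hole",(w*xx).sum()/w.sum(),(w*yy).sum()/w.sum(),"area",w.sum())
R=np.array(s["tcp_rot"]);h=s["position"]+R@[-.085,0,0.033];print(s["position"],ring(*h,.0088),w2pix(c,h))
# rod centre line by rows
for v in range(266,276):print(v,end=" ")
E
```

```text
[[ 66  60  49  38  35  34  36  36  36  34  36  34  34  33]
 [ 39  37  35  33  35  35  37  38  34  33  35  35  35  34]
 [ 34  34  36  35  37  48  69  75  63  50  38  34  36  35]
 [ 32  36  36  41  68 104 156 163 153 118  55  35  35  36]
 [ 35  36  39  65 105 142 208 217 213 181  95  41  36  35]
 [ 33  37  46  91 123 141 188 217 217 203 129  53  35  35]
 [ 35  36  51  97 121 128 144 185 190 187 130  53  34  36]
 [ 33  35  45  86 107 119 123 130 133 147 103  47  35  35]
 [ 36  32  42  71  90 101 105 105 102  95  83  42  36  36]
 [ 34  36  40  65  80  85  89  90  91  88  79  44  36  37]
 [ 38  36  40  64  80  84  86  87  89  87  80  46  36  38]]
[255.96 262.45 260.17 264.35] [255.24 263.22 260.26 265.4 ]
hole 260.1545501386265 239.28618396839803 area 33.54485596707819
[ 0.54173606 -0.20947616  0.25988936] [256.19 265.27 236.61 242.13] [260.735457   239.34755341]
266 267 268 269 270 271 272 273 274 275
```

```bash
python3 - <<'E'
from meas import *
import time
c=capture("scene")
p=w2pix(c,[.6242,-.2035,.17])+[.25,-.6];r=pix2w(c,*p,.17);h=pix2w(c,260.2,239.3,.2599-.047+.014)
print("rod",r,"hole",h,"d",r-h)
for i in range(3):
    capture("scene");s=read_state();print(s["time_s"],s["position"],s["qvel"][:2])
plan(np.r_[np.array([.5417,-.2095])+(r-h)[:2],.235],187.7)
E
```

```text
rod [ 0.62292496 -0.20207752  0.17      ] hole [ 0.62523917 -0.19885822  0.2269    ] d [-0.00231421 -0.0032193  -0.0569    ]
7.15 [ 0.54165853 -0.20975619  0.25984399] [-0.0391002   0.02101441]
7.2 [ 0.54165173 -0.20971526  0.25984302] [-0.04249002 -0.00862722]
7.25 [ 0.54164277 -0.20971719  0.25984018] [-0.00045356  0.03654632]
pos [ 0.5416 -0.2097  0.2598] t 7.25 F [-0.   0.5 -5.9] M [ 0.06  0.03 -0.01] open 0.294 g 30.0
plan [ 0.0088 -0.0089  0.0828] [ 0.     -0.     -0.0006]
```

Request:
{"op": "step_arm", "data": {
  "steps": [
    [0.009,-0.01,0.02,0,0,0,1],
    [0.009,-0.01,0.05,0,0,0,1],
    [0.009,-0.01,0.08,0,0,0,1],
    [0.009,-0.01,0.1,0,0,0,1],
    [0.009,-0.01,0.1,0,0,0,1],
    [0.009,-0.01,0.1,0,0,0,1],
    [0.009,-0.01,0.1,0,0,0,1],
    [0.009,-0.01,0.1,0,0,0,1]
  ]
}}

```text
time_s: 7.92
position: [0.5398, -0.2132, 0.2302]
tcp_rot: [[-0.991, -0.134, 0.001], [-0.134, 0.991, -0.001], [-0.001, -0.001, -1.0]]
force: [-0.2, -0.2, -4.9]
opening: 0.296
grasp_force: 30.0
```

```bash
python3 - <<'E'
from meas import *
c,im=scene_avg(8)
plan([.5395,-.213,.215],187.7)
s=read_state();R=np.array(s["tcp_rot"]);h=s["position"]+R@[-.085,0,0.033];print("hole top pred",w2pix(c,h),"bottom",w2pix(c,h-[0,0,.014]))
u=w2pix(c,[.6229,-.2021,.17]);print("tip",u)
x0,y0=225,225
cv2.imwrite("pics/r2.png",cv2.resize(np.clip(im[y0:y0+60,x0:x0+70,::-1],0,255).astype(np.uint8),(700,600),interpolation=cv2.INTER_CUBIC))
E
```

```text
pos [ 0.5394 -0.213   0.23  ] t 8.32 F [ 0.2  0.  -5.1] M [0.02 0.02 0.08] open 0.301 g 30.0
plan [-0.0002  0.      0.05  ] [-0.0003  0.0002 -0.0004]
hole top pred [259.23284585 251.340771  ] bottom [259.54526419 256.78015262]
tip [259.43707013 261.64573726]
```

View pics/r2.png

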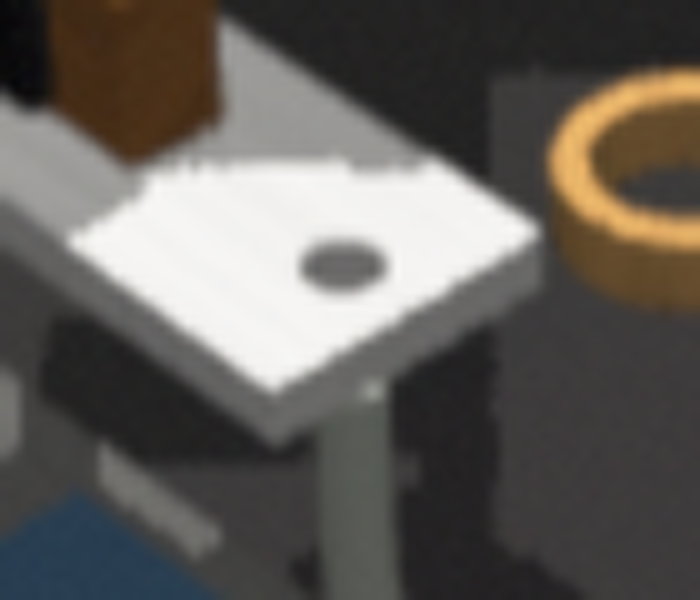

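The hole's vertical projects to (259.5,261.8) at tip height, and the rod tip is at (259.6,261.6), so they are aligned. I'll lower gently and check the force as it goes.

Request:
{"op": "step_arm", "data": {
  "steps": [
    [0,0,0.01,0,0,0,1],
    [0,0,0.02,0,0,0,1],
    [0,0,0.03,0,0,0,1],
    [0,0,0.037,0,0,0,1],
    [0,0,0.043,0,0,0,1],
    [0,0,0.048,0,0,0,1],
    [0,0,0.052,0,0,0,1],
    [0,0,0.052,0,0,0,1]
  ]
}}

```text
time_s: 8.98
position: [0.5397, -0.2132, 0.2141]
tcp_rot: [[-0.991, -0.133, 0.001], [-0.133, 0.991, -0.0], [-0.001, -0.0, -1.0]]
force: [0.7, -0.7, -5.3]
opening: 0.297
grasp_force: 30.0
```

Request:
{"op": "step_arm", "data": {
  "steps": [
    [0,0,0.004,0,0,0,1],
    [0,0,0.008,0,0,0,1],
    [0,0,0.012,0,0,0,1],
    [0,0,0.012,0,0,0,1]
  ]
}}

```text
time_s: 9.32
position: [0.5397, -0.2132, 0.2106]
tcp_rot: [[-0.991, -0.133, 0.001], [-0.133, 0.991, -0.0], [-0.001, -0.001, -1.0]]
force: [1.4, -0.3, -5.0]
opening: 0.299
grasp_force: 30.0
```

```bash
python3 -c "
from h import *
plan([.5395,-.213,.19],187.7)"
```

```text
pos [ 0.5397 -0.2132  0.2106] t 9.32 F [ 1.4 -0.3 -5. ] M [-0.02 -0.21 -0.02] open 0.299 g 30.0
plan [0.0007 0.0008 0.0688] [-0.0007  0.001  -0.0007]
```

The hole is over the rod: Fz hasn't changed with the plate 6 mm past the tip, and there's only a slight +x push. I'll ease over and keep lowering.

Request:
{"op": "step_arm", "data": {
  "steps": [
    [-0.0015,0,0.01,0,0,0,1],
    [-0.0015,0,0.02,0,0,0,1],
    [-0.0015,0,0.03,0,0,0,1],
    [-0.0015,0,0.04,0,0,0,1],
    [-0.0015,0,0.05,0,0,0,1],
    [-0.0015,0,0.06,0,0,0,1],
    [-0.0015,0,0.065,0,0,0,1],
    [-0.0015,0,0.068,0,0,0,1]
  ]
}}

```text
time_s: 9.98
position: [0.5399, -0.2131, 0.19]
tcp_rot: [[-0.991, -0.134, 0.0], [-0.134, 0.991, -0.0], [-0.0, -0.0, -1.0]]
force: [1.4, -0.5, -3.1]
opening: 0.292
grasp_force: 30.0
```

```bash
python3 -c "
from h import *
plan([.5397,-.2132,.15],187.7)"
```

```text
pos [ 0.5399 -0.2131  0.19  ] t 9.98 F [ 1.4 -0.5 -3.1] M [-0.14 -0.26 -0.08] open 0.292 g 30.0
plan [ 0.0008 -0.0003  0.1332] [-0.0001  0.0001 -0.0006]
```

Request:
{"op": "step_arm", "data": {
  "steps": [
    [-0.002,0.0005,0.005,0,0,0,1],
    [-0.003,0.001,0.01,0,0,0,1],
    [-0.003,0.001,0.015,0,0,0,1],
    [-0.003,0.001,0.02,0,0,0,1],
    [-0.003,0.001,0.025,0,0,0,1],
    [-0.003,0.001,0.03,0,0,0,1]
  ]
}}

```text
time_s: 10.48
position: [0.5407, -0.2127, 0.1812]
tcp_rot: [[-0.991, -0.134, 0.0], [-0.134, 0.991, -0.0], [-0.0, -0.0, -1.0]]
force: [0.1, -2.5, -3.5]
opening: 0.301
grasp_force: 30.0
```

```bash
python3 -c "
from h import *
plan([.5397,-.2132,.15],187.7)"
```

```text
pos [ 0.5407 -0.2127  0.1812] t 10.48 F [ 0.1 -2.5 -3.5] M [-0.37 -0.04 -0.17] open 0.301 g 30.0
plan [ 0.0035 -0.001   0.1041] [-0.0005  0.0001 -0.0006]
```

Request:
{"op": "step_arm", "data": {
  "steps": [
    [0,-0.002,0.003,0,0,0,1],
    [0,-0.0035,0.008,0,0,0,1],
    [0,-0.0035,0.015,0,0,0,1],
    [0,-0.0035,0.022,0,0,0,1],
    [0,-0.0035,0.028,0,0,0,1],
    [0,-0.0035,0.033,0,0,0,1]
  ]
}}

```text
time_s: 10.98
position: [0.5405, -0.2131, 0.1708]
tcp_rot: [[-0.991, -0.134, -0.001], [-0.134, 0.991, 0.001], [0.001, 0.001, -1.0]]
force: [-0.0, -0.2, -4.3]
opening: 0.295
grasp_force: 30.0
```

```bash
python3 -c "
from h import *
plan([.5407,-.2135,.13],187.7)"
```

```text
pos [ 0.5405 -0.2131  0.1708] t 10.98 F [-0.  -0.2 -4.3] M [ 0.01 -0.02 -0.06] open 0.295 g 30.0
plan [-0.0005 -0.0014  0.1361] [ 0.0012 -0.0011 -0.0001]
```

Request:
{"op": "step_arm", "data": {
  "steps": [
    [0,0,0.01,0,0,0,1],
    [0,0,0.02,0,0,0,1],
    [0,0,0.03,0,0,0,1],
    [0,0,0.04,0,0,0,1],
    [0,0,0.05,0,0,0,1],
    [0,0,0.06,0,0,0,1],
    [0,0,0.07,0,0,0,1],
    [0,0,0.08,0,0,0,1]
  ]
}}

```text
time_s: 11.65
position: [0.5409, -0.2136, 0.147]
tcp_rot: [[-0.991, -0.134, 0.0], [-0.134, 0.991, 0.0], [-0.0, 0.0, -1.0]]
force: [-0.0, -0.7, -5.6]
opening: 0.299
grasp_force: 30.0
```

```bash
python3 -c "
from h import *
plan([.5407,-.2135,.12],187.7)"
```

```text
pos [ 0.5409 -0.2136  0.147 ] t 11.65 F [-0.  -0.7 -5.6] M [0.01 0.07 0.03] open 0.299 g 30.0
plan [0.0005 0.0003 0.0901] [ 0.0001  0.     -0.0005]
```

Request:
{"op": "step_arm", "data": {
  "steps": [
    [0,0,0.01,0,0,0,1],
    [0,0,0.02,0,0,0,1],
    [0,0,0.03,0,0,0,1],
    [0,0,0.04,0,0,0,1],
    [0,0,0.05,0,0,0,1],
    [0,0,0.06,0,0,0,1],
    [0,0,0.07,0,0,0,1],
    [0,0,0.08,0,0,0,1]
  ]
}}

```text
time_s: 12.32
position: [0.5409, -0.2136, 0.123]
tcp_rot: [[-0.991, -0.134, 0.0], [-0.134, 0.991, -0.0], [-0.0, -0.0, -1.0]]
force: [-0.0, 0.4, -5.0]
opening: 0.296
grasp_force: 30.0
```

```bash
python3 - <<'E'
from meas import *
c,im=scene_avg(4)
plan([.5407,-.2135,.12],187.7)
a=np.radians(187.74);R=np.array([[np.cos(a),-np.sin(a),0],[np.sin(a),np.cos(a),0],[0,0,1]])
x0,y0=165,215
cv2.imwrite("pics/r3.png",cv2.resize(np.clip(im[y0:y0+130,x0:x0+150,::-1],0,255).astype(np.uint8),(690,598),interpolation=cv2.INTER_CUBIC))
E
```

```text
pos [ 0.5409 -0.2136  0.1233] t 12.52 F [ 0.2 -0.2 -4.9] M [ 0.06 -0.03 -0.02] open 0.297 g 30.0
plan [0.0005 0.0003 0.0108] [ 0.0001 -0.0001 -0.0004]
```

View pics/r3.png

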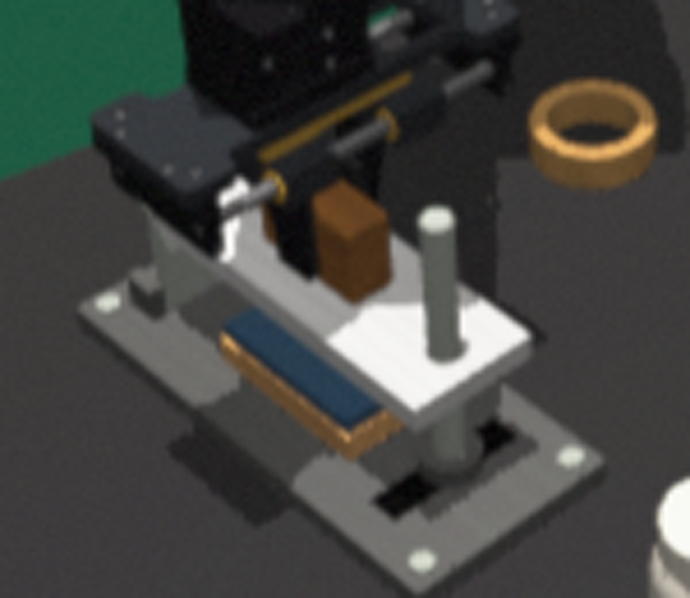

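The plate is threaded and square over the stamp, with the rod through the hole at crop (440,345). Next I'll press down past the latch slowly.

Request:
{"op": "step_arm", "data": {
  "steps": [
    [0,0,0.01,0,0,0,1],
    [0,0,0.02,0,0,0,1],
    [0,0,0.03,0,0,0,1],
    [0,0,0.038,0,0,0,1],
    [0,0,0.045,0,0,0,1],
    [0,0,0.05,0,0,0,1]
  ]
}}

```text
time_s: 13.02
position: [0.5423, -0.2138, 0.1091]
tcp_rot: [[-0.991, -0.133, 0.003], [-0.133, 0.991, -0.001], [-0.003, -0.001, -1.0]]
force: [2.7, 3.0, 0.9]
opening: 0.294
grasp_force: 30.0
```

Request:
{"op": "step_arm", "data": {
  "steps": [
    [0,0,0.005,0,0,0,1],
    [0,0,0.01,0,0,0,1],
    [0,0,0.015,0,0,0,1],
    [0,0,0.02,0,0,0,1],
    [0,0,0.02,0,0,0,1]
  ]
}}

```text
time_s: 13.43
position: [0.5432, -0.2138, 0.1031]
tcp_rot: [[-0.991, -0.133, 0.005], [-0.133, 0.991, -0.001], [-0.005, -0.002, -1.0]]
force: [6.4, 2.8, 1.2]
opening: 0.303
grasp_force: 30.0
```

```bash
python3 -c "
from h import *
plan([.5409,-.2136,.086],187.7)"
```

```text
pos [ 0.5432 -0.2138  0.1031] t 13.43 F [6.4 2.8 1.2] M [ 0.52 -0.72  0.02] open 0.303 g 30.0
plan [0.0077 0.0019 0.057 ] [-0.0026  0.0064 -0.0012]
```

Request:
{"op": "step_arm", "data": {
  "steps": [
    [0.003,0,0.006,0,0.003,0,1],
    [0.005,0,0.012,0,0.006,0,1],
    [0.005,0,0.018,0,0.006,0,1],
    [0.005,0,0.024,0,0.006,0,1],
    [0.005,0,0.03,0,0.006,0,1],
    [0.005,0,0.03,0,0.006,0,1]
  ]
}}

```text
time_s: 13.93
position: [0.5442, -0.2141, 0.0958]
tcp_rot: [[-0.991, -0.133, 0.006], [-0.133, 0.991, -0.003], [-0.006, -0.004, -1.0]]
force: [10.3, 5.6, 7.8]
opening: 0.295
grasp_force: 30.0
```

```bash
python3 -c "
from h import *
plan([.5409,-.2136,.086],187.7)"
```

```text
pos [ 0.5442 -0.2141  0.0958] t 13.93 F [10.3  5.6  7.8] M [ 1.2  -1.24  0.19] open 0.295 g 30.0
plan [0.011  0.0034 0.0327] [-0.0054  0.0075 -0.0012]
```

Request:
{"op": "step_arm", "data": {
  "steps": [
    [0.004,0.002,0.003,-0.003,0.004,0,1],
    [0.006,0.003,0.008,-0.005,0.008,0,1],
    [0.006,0.003,0.014,-0.005,0.008,0,1],
    [0.006,0.003,0.02,-0.005,0.008,0,1],
    [0.006,0.003,0.025,-0.005,0.008,0,1],
    [0.006,0.003,0.025,-0.005,0.008,0,1]
  ]
}}

```text
time_s: 14.43
position: [0.5446, -0.2143, 0.0917]
tcp_rot: [[-0.991, -0.133, 0.005], [-0.133, 0.991, -0.003], [-0.005, -0.004, -1.0]]
force: [9.5, 8.1, 24.8]
opening: 0.293
grasp_force: 30.0
```

```bash
python3 -c "
from h import *
plan([.5409,-.2136,.086],187.7)"
```

```text
pos [ 0.5446 -0.2143  0.0917] t 14.43 F [ 9.5  8.1 24.8] M [ 1.6  -1.31  0.3 ] open 0.293 g 30.0
plan [0.0121 0.0041 0.0189] [-0.0048  0.0062 -0.0011]
```

```bash
python3 - <<'E'
from meas import *
c,im=scene_avg(4)
plan([.5409,-.2136,.086],187.7)
x0,y0=165,225
cv2.imwrite("pics/r4.png",cv2.resize(np.clip(im[y0:y0+110,x0:x0+145,::-1]*1.3,0,255).astype(np.uint8),(790,599),interpolation=cv2.INTER_CUBIC))
E
```

```text
pos [ 0.5446 -0.2143  0.0917] t 14.63 F [ 8.7  8.4 25.2] M [ 1.61 -1.29  0.28] open 0.3 g 30.0
plan [0.0121 0.004  0.0189] [-0.005   0.0065 -0.001 ]
```

View pics/r4.png

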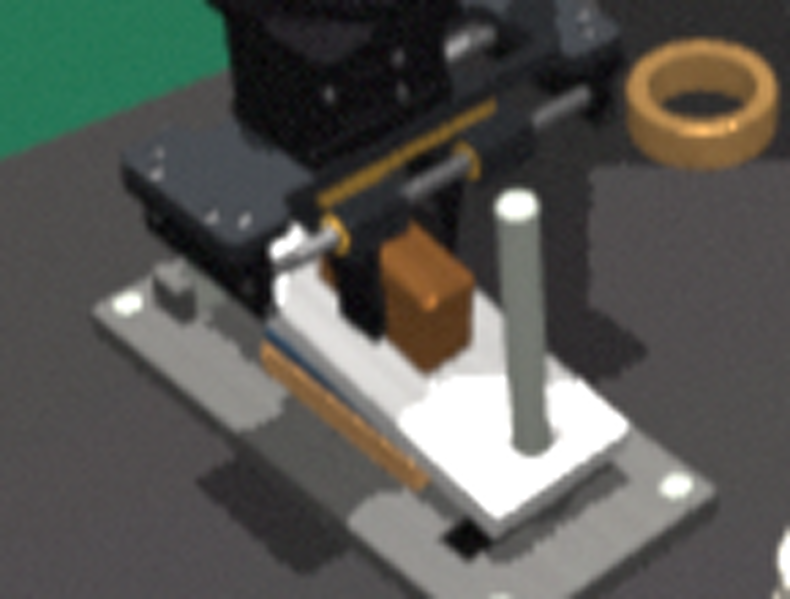

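The picture shows the plate pitched in the pads: the rod end is down on the stamp at (430,480), and the latch end is still up on the latch slope, with a wedge gap at (270,335). I'll add pitch and push toward the latch while still gripping.

Request:
{"op": "step_arm", "data": {
  "steps": [
    [0.003,0.001,0.003,0,-0.02,0,1],
    [0.006,0.002,0.006,0,-0.04,0,1],
    [0.009,0.003,0.008,0,-0.06,0,1],
    [0.01,0.003,0.01,0,-0.08,0,1],
    [0.01,0.003,0.01,0,-0.1,0,1],
    [0.01,0.003,0.01,0,-0.1,0,1]
  ]
}}

```text
time_s: 15.13
position: [0.5426, -0.2145, 0.0901]
tcp_rot: [[-0.987, -0.132, 0.087], [-0.132, 0.991, 0.005], [-0.087, -0.006, -0.996]]
force: [10.2, 10.2, 30.8]
opening: 0.295
grasp_force: 30.0
```

```bash
python3 -c "
from h import *
plan([.5409,-.2136,.086],187.7)"
```

```text
pos [ 0.5426 -0.2145  0.0901] t 15.13 F [10.2 10.2 30.8] M [ 2.03 -1.82  0.53] open 0.295 g 30.0
plan [0.0063 0.0037 0.0131] [-0.0079  0.1107 -0.0023]
```

Request:
{"op": "step_arm", "data": {
  "steps": [
    [0,0.003,0,0,0,0,1],
    [0,0.006,0,0,0,0,1],
    [0,0.009,0,0,0,0,1],
    [0,0.009,0,0,0,0,1]
  ]
}}

```text
time_s: 15.47
position: [0.5426, -0.2142, 0.0901]
tcp_rot: [[-0.987, -0.133, 0.087], [-0.134, 0.991, 0.001], [-0.087, -0.011, -0.996]]
force: [7.7, 2.9, 29.0]
opening: 0.294
grasp_force: 30.0
```

```bash
python3 -c "
from h import *
plan([.5409,-.2136,.086],187.7)"
```

```text
pos [ 0.5426 -0.2142  0.0901] t 15.47 F [ 7.7  2.9 29. ] M [ 0.84 -1.4   0.35] open 0.294 g 30.0
plan [0.0065 0.0029 0.0132] [-0.0136  0.1103 -0.0002]
```

Request:
{"op": "step_arm", "data": {
  "steps": [
    [0,0.002,0.004,0,0,0,1],
    [0,0.003,0.008,0,0,0,1],
    [0,0.003,0.012,0,0,0,1],
    [0,0.003,0.016,0,0,0,1],
    [0,0.003,0.016,0,0,0,1]
  ]
}}

```text
time_s: 15.88
position: [0.5422, -0.2141, 0.0874]
tcp_rot: [[-0.987, -0.134, 0.087], [-0.134, 0.991, -0.0], [-0.086, -0.012, -0.996]]
force: [2.0, 1.8, 43.1]
opening: 0.297
grasp_force: 30.0
```

```bash
python3 -c "
from h import *
plan([.5409,-.2136,.086],187.7)"
```

```text
pos [ 0.5422 -0.2141  0.0874] t 15.88 F [ 2.   1.8 43.1] M [ 0.76 -0.66  0.34] open 0.297 g 30.0
plan [0.0044 0.0024 0.0043] [-0.0151  0.1097  0.0005]
```

Request:
{"op": "step_arm", "data": {
  "steps": [
    [0,0.001,0.003,0,0,0,1],
    [0,0.001,0.006,0,0,0,1],
    [0,0.001,0.008,0,0,0,1],
    [0,0.001,0.008,0,0,0,1]
  ]
}}

```text
time_s: 16.22
position: [0.5401, -0.2142, 0.0828]
tcp_rot: [[-0.988, -0.134, 0.082], [-0.134, 0.991, 0.0], [-0.082, -0.011, -0.997]]
force: [-2.1, -3.4, 32.9]
opening: 0.296
grasp_force: 38.4
```

```bash
python3 - <<'E'
from h import *
plan([.5409,-.2136,.086],187.7)
s=read_state();c=capture("wrist");im=c["image"][:,:,::-1].copy()
a=np.radians(187.74);R=np.array([[np.cos(a),-np.sin(a),0],[np.sin(a),np.cos(a),0],[0,0,1]])
J=lambda p:fish(c,R@np.array(p)/1000+[.5406,-.2193,0],s)
k=2.2
o=im.copy()
sub=im[10:250,180:470];o=cv2.resize(sub,None,fx=2.5,fy=2.5,interpolation=cv2.INTER_CUBIC)
# plate end at home (top face z=53), latch face closed at z 95 x 100, nose line
for p,col in [([95,-40,53],(0,0,255)),([95,30,53],(0,0,255)),([91,-27,55.5],(0,255,0)),([91,27,55.5],(0,255,0)),([100,-27,95],(255,0,0)),([100,27,95],(255,0,0)),([135,-60,15],(255,0,255)),([135,60,15],(255,0,255))]:
    u=J(p);print(p,np.round(u,1));cv2.circle(o,(int((u[0]-180)*2.5),int((u[1]-10)*2.5)),4,col,1)
cv2.imwrite("pics/w5.png",o);print(o.shape)
E
```

```text
pos [ 0.5401 -0.2142  0.0828] t 16.22 F [-2.1 -3.4 32.9] M [-0.23 -0.58  0.09] open 0.296 g 38.4
plan [-0.0038  0.0017 -0.0105] [-0.0138  0.1041  0.0003]
[95, -40, 53] [404.5  91.4]
[95, 30, 53] [240.   91.3]
[91, -27, 55.5] [375.1  98.9]
[91, 27, 55.5] [245.8  99.9]
[100, -27, 95] [392.9  66.8]
[100, 27, 95] [220.7  69. ]
[135, -60, 15] [426.  26.]
[135, 60, 15] [200.6  28. ]
(600, 725, 3)
```

View pics/w5.png

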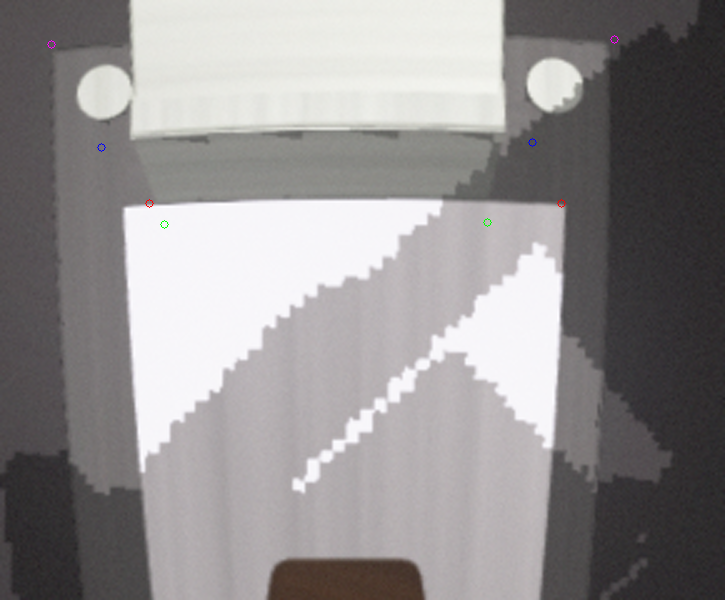

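The picture shows the plate end edge fully visible at row 203, with the latch face behind it, so the nose isn't over the plate yet. Pressing on.

Request:
{"op": "step_arm", "data": {
  "steps": [
    [0,0,0.003,0,0,0,1],
    [0,0,0.006,0,0,0,1],
    [0,0,0.009,0,0,0,1],
    [0,0,0.009,0,0,0,1]
  ]
}}

```text
time_s: 16.6
position: [0.5394, -0.2144, 0.08]
tcp_rot: [[-0.988, -0.134, 0.08], [-0.134, 0.991, 0.001], [-0.08, -0.01, -0.997]]
force: [-3.9, -5.5, 34.0]
opening: 0.296
grasp_force: 43.2
```

```bash
cat >lat.py <<'E'
from h import *
# wrist-view column profile through the latch and plate end (mid-width) and just outside the latch
plan([.5409,-.2136,.086],187.7)
s=read_state();c=capture("wrist");g=c["image"].mean(2)
a=np.radians(187.74);R=np.array([[np.cos(a),-np.sin(a),0],[np.sin(a),np.cos(a),0],[0,0,1]])
J=lambda p:fish(c,R@np.array(p)/1000+[.5406,-.2193,0],s)
print("pred closed nose",J([91,0,55.5]).round(1),"plate end home",J([95,0,53]).round(1),"z56 end",J([95,0,60]).round(1))
u=int(J([91,0,55])[0])
for k in(u-25,u,u+25,u-70): print(k,g[50:118:2,k-2:k+3].mean(1).astype(int).tolist())
E
python3 lat.py
```

```text
pos [ 0.5394 -0.2144  0.08  ] t 16.6 F [-3.9 -5.5 34. ] M [-0.39 -0.23  0.05] open 0.296 g 43.2
plan [-0.0069  0.0018 -0.0196] [-0.0131  0.1018  0.0005]
pred closed nose [310.2  99.6] plate end home [310.3  90.4] z56 end [309.8  89.3]
285 [226, 226, 227, 228, 218, 200, 132, 132, 142, 142, 140, 138, 137, 139, 141, 141, 139, 141, 144, 138, 215, 247, 247, 248, 247, 247, 247, 247, 248, 247, 248, 247, 248, 247]
310 [229, 229, 229, 229, 209, 191, 122, 141, 143, 141, 140, 136, 138, 138, 142, 140, 139, 142, 143, 139, 240, 247, 247, 247, 247, 247, 247, 248, 247, 247, 247, 248, 248, 248]
335 [229, 230, 230, 229, 202, 176, 137, 140, 141, 140, 138, 135, 135, 137, 141, 140, 140, 140, 140, 130, 186, 247, 247, 247, 247, 247, 247, 247, 247, 247, 236, 209, 201, 202]
240 [226, 227, 227, 227, 227, 222, 184, 125, 117, 139, 139, 138, 135, 134, 135, 138, 136, 136, 134, 133, 132, 228, 247, 247, 246, 247, 247, 247, 247, 247, 247, 247, 247, 247]
```

Request:
{"op": "step_arm", "data": {
  "steps": [
    [0,0.001,0.003,0,0,0,1],
    [0,0.001,0.006,0,0,0,1],
    [0,0.001,0.009,0,0,0,1],
    [0,0.001,0.009,0,0,0,1]
  ]
}}

```text
time_s: 16.98
position: [0.539, -0.2146, 0.0787]
tcp_rot: [[-0.988, -0.134, 0.08], [-0.135, 0.991, 0.0], [-0.079, -0.01, -0.997]]
force: [-8.1, -6.5, 43.7]
opening: 0.297
grasp_force: 41.3
```

```bash
python3 lat.py
```

```text
pos [ 0.539  -0.2146  0.0787] t 16.98 F [-8.1 -6.5 43.7] M [-0.17  0.6   0.08] open 0.297 g 41.3
plan [-0.0085  0.0021 -0.0238] [-0.0133  0.1009  0.0007]
pred closed nose [310.3 100.4] plate end home [310.5  91.1] z56 end [309.9  90. ]
285 [228, 227, 226, 226, 229, 230, 231, 239, 239, 239, 239, 240, 239, 233, 218, 134, 131, 135, 133, 131, 131, 133, 133, 134, 137, 134, 187, 222, 249, 250, 250, 250, 250, 250]
310 [228, 229, 227, 228, 232, 233, 235, 241, 241, 242, 242, 242, 241, 223, 217, 133, 134, 135, 132, 129, 129, 133, 134, 133, 135, 140, 217, 249, 249, 249, 249, 249, 250, 250]
335 [229, 229, 229, 231, 234, 234, 237, 242, 242, 242, 242, 242, 242, 222, 232, 130, 132, 134, 131, 128, 127, 131, 131, 132, 134, 145, 248, 249, 249, 249, 249, 222, 218, 214]
240 [224, 224, 222, 221, 219, 222, 224, 225, 235, 237, 237, 237, 237, 237, 232, 201, 144, 130, 133, 131, 128, 126, 131, 144, 166, 192, 216, 247, 249, 249, 249, 249, 249, 249]
```

The latch has snapped closed: in the wrist view its nose edge is at row 101, against 100.4 predicted for closed. Now I'll unload, open, and check.

Request:
{"op": "step_arm", "data": {
  "steps": [
    [0.003,-0.003,-0.005,0,0,0,1],
    [0.006,-0.005,-0.01,0,0,0,1],
    [0.006,-0.005,-0.014,0,0,0,1],
    [0.006,-0.005,-0.014,0,0,0,1]
  ]
}}

```text
time_s: 17.37
position: [0.5389, -0.2146, 0.0788]
tcp_rot: [[-0.988, -0.133, 0.082], [-0.133, 0.991, 0.003], [-0.081, -0.008, -0.997]]
force: [5.5, -2.4, 15.5]
opening: 0.3
grasp_force: 40.1
```

```bash
python3 lat.py
```

```text
pos [ 0.5389 -0.2146  0.0788] t 17.37 F [ 5.5 -2.4 15.5] M [ 0.09 -1.25  0.25] open 0.3 g 40.1
plan [-0.009   0.0023 -0.0235] [-0.0107  0.1034 -0.0006]
pred closed nose [310.1 100.6] plate end home [310.2  91.3] z56 end [309.7  90.3]
285 [228, 228, 228, 227, 229, 231, 232, 239, 240, 239, 240, 240, 240, 237, 213, 167, 128, 136, 135, 131, 132, 132, 134, 134, 136, 137, 177, 221, 250, 250, 249, 250, 250, 250]
310 [229, 229, 228, 228, 232, 233, 234, 242, 241, 242, 242, 242, 242, 231, 218, 142, 134, 135, 134, 131, 131, 131, 134, 133, 135, 135, 201, 249, 250, 250, 250, 250, 250, 250]
335 [230, 230, 230, 230, 234, 235, 235, 242, 242, 243, 242, 243, 243, 228, 207, 137, 132, 134, 131, 127, 127, 131, 132, 132, 133, 139, 244, 250, 245, 226, 219, 219, 219, 195]
240 [225, 223, 223, 223, 221, 221, 224, 225, 233, 237, 237, 237, 238, 238, 236, 210, 157, 128, 132, 131, 128, 128, 129, 136, 156, 181, 205, 245, 249, 249, 249, 249, 249, 250]
```

Request:
{"op": "step_arm", "data": {
  "steps": [
    [-0.003,0,-0.003,0,0,0,1],
    [-0.003,0,-0.006,0,0,0,1],
    [-0.003,0,-0.006,0,0,0,0],
    [-0.003,0,-0.006,0,0,0,-1],
    [-0.003,0,-0.006,0,0,0,-1],
    [-0.003,0,-0.006,0,0,0,-1],
    [-0.003,0,-0.006,0,0,0,-1],
    [-0.003,0,-0.006,0,0,0,-1]
  ]
}}

```text
time_s: 18.08
position: [0.536, -0.2134, 0.0787]
tcp_rot: [[-0.988, -0.134, 0.073], [-0.134, 0.991, 0.006], [-0.073, -0.004, -0.997]]
force: [0.1, -3.5, 10.2]
opening: 0.665
grasp_force: 5.2
```

```bash
python3 lat.py; python3 -c "
from h import *
plan([.5389,-.2146,.10],187.7)"
```

```text
pos [ 0.536  -0.2134  0.0787] t 18.08 F [ 0.1 -3.5 10.2] M [-0.41 -0.07 -0.04] open 0.665 g 5.2
plan [-0.0178 -0.0028 -0.023 ] [-0.0048  0.0932  0.0001]
pred closed nose [306.2 107.7] plate end home [306.4  98.3] z56 end [305.8  97.5]
281 [231, 231, 231, 230, 228, 228, 227, 225, 229, 230, 230, 238, 240, 239, 240, 240, 240, 234, 204, 139, 131, 135, 133, 130, 131, 134, 134, 134, 136, 144, 194, 248, 249, 250]
306 [233, 233, 233, 231, 228, 228, 228, 228, 232, 233, 235, 242, 241, 242, 242, 242, 242, 226, 225, 135, 134, 134, 134, 129, 131, 133, 133, 133, 135, 157, 240, 250, 249, 250]
331 [234, 235, 234, 231, 229, 229, 228, 231, 234, 234, 236, 242, 242, 243, 243, 243, 242, 225, 213, 134, 132, 132, 130, 127, 128, 131, 132, 132, 131, 214, 249, 249, 229, 226]
236 [225, 225, 225, 226, 224, 223, 223, 222, 220, 221, 224, 225, 234, 237, 237, 238, 238, 237, 236, 212, 157, 129, 131, 130, 128, 127, 130, 152, 183, 208, 235, 247, 246, 245]
pos [ 0.5358 -0.2131  0.0787] t 18.13 F [ 0.8 -2.1 10.7] M [-0.16 -0.14 -0.01] open 0.709 g 4.8
plan [-0.0146 -0.0064 -0.0702] [-0.0039  0.0928 -0.0001]
```

Request:
{"op": "step_arm", "data": {
  "steps": [
    [-0.001,0,-0.015,0,0,0,-1],
    [-0.003,0,-0.035,0,0.01,0,-1],
    [-0.005,0,-0.07,0,0.03,0,-1],
    [-0.008,0,-0.12,0,0.05,0,-1],
    [-0.012,0,-0.18,0,0.07,0,-1],
    [-0.018,0,-0.26,0,0.09,0,-1],
    [-0.025,0,-0.36,0,0.09,0,-1],
    [-0.032,0,-0.45,0,0.09,0,-1]
  ]
}}

```text
time_s: 18.8
position: [0.5331, -0.21, 0.2125]
tcp_rot: [[-0.991, -0.134, -0.006], [-0.134, 0.991, 0.004], [0.006, 0.005, -1.0]]
force: [0.9, -0.1, 0.2]
opening: 0.996
grasp_force: 0.0
```

```bash
python3 - <<'E'
from meas import *
plan([.5389,-.2146,.40],187.7)
s=read_state();c,im=scene_avg(4)
cw=capture("wrist")
o=np.zeros((560,800,3),np.uint8)
o[:,:440]=cv2.resize(np.clip(im[215:355,180:290,::-1]*1.3,0,255).astype(np.uint8),(440,560),interpolation=cv2.INTER_CUBIC)
a=np.radians(187.74);R=np.array([[np.cos(a),-np.sin(a),0],[np.sin(a),np.cos(a),0],[0,0,1]])
w=cw["image"][:,:,::-1].copy()
for p in([95,-40.4,53],[95,29.6,53],[91,-27,55.5],[91,27,55.5]):
    u=fish(cw,R@np.array(p)/1000+[.5406,-.2193,0],s);print(p,u.round(1));cv2.circle(w,tuple(int(round(k)) for k in u),2,(0,0,255),1)
o[:280,440:]=cv2.resize(w[90:300,185:455],(360,280))
cv2.imwrite("pics/f.png",o)
# plate yaw/edge in scene: predicted home plate top corners
for p in([-105,-35,53],[-105,35,53],[95,-35,53],[-50,-35,53],[50,-35,53]):
    print(p,w2pix(c,R@(np.array(p)+[0,-5.4,0])/1000+[.5406,-.2193,0]).round(1))
E
```

```text
pos [ 0.5331 -0.21    0.2125] t 18.8 F [ 0.9 -0.1  0.2] M [ 0.03 -0.04  0.01] open 0.996 g 0.0
plan [-0.0134 -0.0148 -0.6252] [ 0.0063 -0.0075  0.0001]
[95, -40.4, 53] [357.2 126.3]
[95, 29.6, 53] [268.6 126.7]
[91, -27, 55.5] [340.5 130.9]
[91, 27, 55.5] [271.5 131.5]
[-105, -35, 53] [280.3 300.2]
[-105, 35, 53] [255.6 316.7]
[95, -35, 53] [223.5 257.8]
[-50, -35, 53] [263.6 287.8]
[50, -35, 53] [235.4 266.7]
```

View pics/f.png

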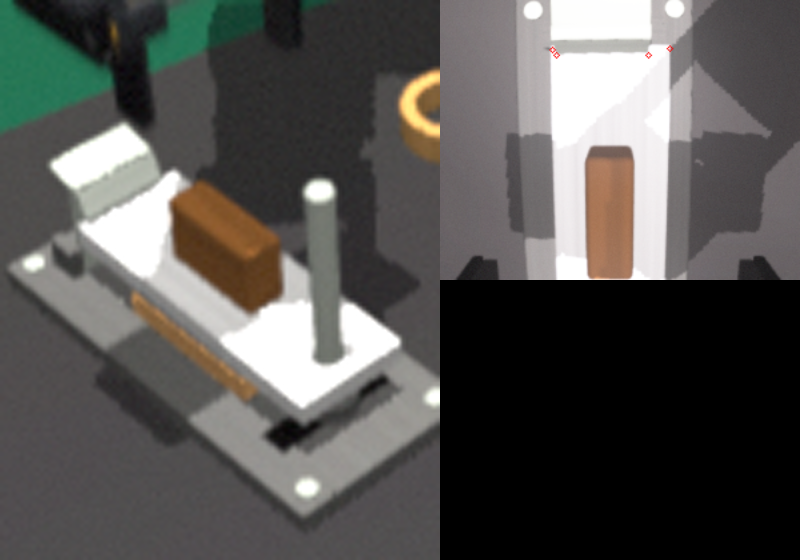

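The final view shows the plate flat on the stamp. Its rod-end corners are at scene (255.6,316.7) and (280,300.3), right on the predicted home corners. The latch nose lies over the plate end and the gripper is clear, so I'm handing in.

```bash
python3 -c "
from rig import *
print(hand_in())"
```

```text
the job is handed in; nothing more can be done
None
```

The jig is closed and handed in at about 19 s: the plate is over the rod, flat on the stamp and latched, with the gripper clear and nothing else touched, though it tilted about 5° in the grip on the latch before pressing flat.

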